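Lock the keyhole plate onto the stand's stud

TASK

Take the blue movement-holder plate off the bench and slip its keyhole over the brass-headed stud on the green sloped stand so that it lies flush on the face, then slide it down the slope until it is fully home, locked behind the stud's head and sitting square on the stand, and let go of it. The stud may sit anywhere along its cross slot, so feel for it gently: never press or push the plate hard against the stand or stud (stay under 40 N). Leave everything else on the bench where it is.

Things in the scene. Friction and masses are not known exactly. Their poses are not given: they have to be found in the camera images.
- plate: blue plate, 110 (x) x 70 (y) x 5 mm thick, loose, about 0.2 kg, lying flat. Origin at the centre of its underside, z out of its top. On it stands a black grip block, 30 (x) x 24 (y) x 32 mm tall, centred at x = -25 mm, y = 0; with the brass disc on it its top is 41 mm above the underside. Grip the block across y
- keyhole (a point): centre, level with the underside, of the wide end of the plate's through keyhole, at plate x = +12 mm, y = 0: an eight-sided opening 19 mm across. From it a 9.5 mm wide slot runs along plate +x and ends at plate x = +35.25 mm; with the stud's neck against that end, the neck's axis is at plate x = +32 mm
- face: flat face of the fixed green stand, 155 x 150 mm, tilted 25 degrees, low edge towards the robot. Origin on its surface, 60 mm above the bench; x up the slope, y across, z out of the face; it reaches from x = -95 to +60 mm, y = -75 to +75 mm. The plate hangs with its own x up the slope: its origin is at face x = -12 mm as it goes over the stud's head, at -32 mm when home, at the stud's y
- cross_slot (a point): middle of the dark cross slot (along y) in the face, at the face's origin. One stud stands square to the face on this line, anywhere from y = -17 to +17 mm: not measured, look or feel for it; it does not shift under 40 N. Neck 6.5 mm thick; head 15 mm across, from 7 to 12 mm off the face, its top edge bevelled by 1 mm. A plate that misses rests on the head
- spare: the bystanding spare plate: same outline and block place as the keyhole plate, but light grey with a white block and no keyhole; origin at the centre of its underside, axes as the plate's
- loupe_black: black eye loupe, flared foot 48 mm across, 45 mm tall, loose; origin at the centre of its underside
- loupe_wood: wooden eye loupe, flared foot 48 mm across, 45 mm tall, loose; origin at the centre of its underside
- driver_stand: round aluminium stand with six small screwdrivers, 102 mm across, 115 mm tall, loose; origin at the centre of its underside
- punch_block: green and white punch-set block on a black base, 120 x 90 x 38 mm, loose; origin at the centre of its underside
- tweezers_a: steel tweezers, 120 mm long, 5 mm thick, loose; origin on the underside near the middle, x towards the tips
- tweezers_b: steel tweezers, 120 mm long, 5 mm thick, loose; origin on the underside near the middle, x towards the tips
- parts_tin: flat round aluminium tin with a glass top, 70 mm across, 17 mm tall, loose; origin at the centre of its underside

How it is judged:
On the way, in this order (a step that is already met when the one before it is completed fails the run):
1. the stud's head has passed through the wide end of the keyhole: the plate lies flush on the face, not yet slid down (z of plate in the frame of face between -0.002 and 0.0025 m and y of plate in the frame of face between -0.023 and 0.023 m and angle between the z axis of plate and the z axis of face, either way round below 0.06 rad and x of plate in the frame of face between -0.024 and -0.004 m), for 0.05 s.
2. the plate has been slid down the face, still flush, to the end of the slot (z of plate in the frame of face between -0.002 and 0.0025 m and y of plate in the frame of face between -0.023 and 0.023 m and angle between the z axis of plate and the z axis of face, either way round below 0.06 rad and x of plate in the frame of face below -0.0295 m), for 0.1 s.
At the end, for the whole second after the job is handed in: the plate lies flush on the stand's face (underside within 2.5 mm, within 3.5 degrees), slid down to within 2.5 mm of the slot's end so that the stud's head locks it, within 8 degrees of square to the stand, released and at rest (all of step 2 and x of plate in the frame of face above -0.036 m and angle between the y axis of plate and the y axis of face, either way round below 0.14 rad and linear speed of plate below 0.01 m/s and angular speed of plate below 0.1 rad/s); the robot touches nothing.
It fails at once if the plate is pressed or pushed against the stand or its stud with more than 40 N (contact force between plate and face above 40 N).
It fails at once if another thing on the bench is moved by more than 15 mm (distance of any of spare, loupe_black, loupe_wood, driver_stand, punch_block, tweezers_a, tweezers_b, parts_tin from where it was at the start of the episode above 0.015 m).
It also fails if it takes over 67 s, if anything falls off the work surface, if the arm or the gripper's body presses on something with over 40 N, if the wrist force passes 120 N, or if a joint passes its speed limit or range.

ROBOT

A 6-joint arm with a two-finger parallel gripper is mounted at the origin on the work surface. World frame = base frame: x ahead of the robot, y to its left, z up, the work surface at z = 0. Lengths are in m, angles in rad, forces in N, time in s.
With the tool pointing down it reaches from about 0.25 to 0.725 m from the base axis. Payload 4 kg.
Tool frame: the origin (TCP) lies between the finger pads; the fingertips stand 11 mm ahead of it and the grasp point (between the pads) lies 8 mm behind it (bot.tip_extent is the distance from the TCP to the fingertips, in m); z points along the fingers, y is the line along which they close (so a half turn about z gives the same grasp; the last joint's range is limited). The gripper opens to 85 mm and grips with 20 to 120 N. Pads are 22 mm wide; open, the fingers measure 114 mm over their backs; the gripper's body (76 mm by 85 mm) begins 54 mm behind the grasp point. The pads swing forward as they close: fully open they stand 13 mm farther back than shut.
Start: joints at [-1.303, 0.241, 0.005, 1.335, 0, 1.571], TCP at [0.132, -0.482, 0.242] pointing down, gripper open.
Joint ranges: [-2.72, 2.72], [-1.05, 1.87], [-1.09, 1.28], [-1.99, 2.15], [-1.42, 1.44], [-3.14, 3.14]. Speed limits (rad/s): [2.79, 2.79, 3.14, 3.14, 3.14, 3.14].

INTERFACE

Orientations are given as a unit quaternion [x, y, z, w].
In Python, from workcell import bot gives the robot as it stands. The module is installed in compiled form; this text tells all that it offers.
- The arm moves only by the tool drive_tool, never from a script. Its argument "rows" is a list of rows, each an object of numbers: "dx", "dy", "dz": the shift along the tool's x, y, z in units of 50 mm (1.0 is 50 mm); "wx", "wy", "wz": the turn, a rotation vector about the tool's x, y, z in units of 5 degrees (1.0 is 5 degrees); "hand": the finger opening in mm, from 0 to 85.4. A call has 1 to 20 rows; each row is the pose to reach, as a shift and turn from the pose commanded when the call began, along the tool's axes at that moment; what a row does not reach only later rows make up. A row lasts 1/10 s, in which the tool goes at most 50 mm and 8.59 degrees, less where a joint would pass 70% of its speed; a pose out of reach is approached as far as the arm can. A call with a gripper value outside its range is refused whole. The fingers move at their own pace and stop on an object; the grip force is fixed at half the most. Time passes only in rows, so rows that repeat a pose let the fingers close. It gives the time, the measured TCP pose, the force, the opening and the grip force at its end, in the units of the state.
- bot.get_obs(): the state, without advancing time (a new reading comes with each control period).
- bot.camera(name): name is "scene" or "top" or "wrist"; returns the picture (400x640x3 uint8, red, green, blue); there is no depth.
- bot.get_calibration(name): a dict with "vfov" (degrees; the focal length in pixels is half the picture's height over the tangent of half this angle, whatever the lens; pixels are square), "cx", "cy" (the principal point, pixels), "origin" and "rotation" of the camera in the world; the wrist camera has in their place "mount" (4x4, takes a point from camera to tool coordinates, whose origin is the TCP and whose axes are the flange's). Camera axes: x right, y up, looking along -z (the intrinsics and any distortion apply to the point x, -y, -z); pixel columns grow to the right and rows downward; lengths in m; the calibration is good to about 2 mm. A picture is of the moment at which its call begins: read the wrist's pose just before it. get_calibration takes no time and is no camera call.
- bot.job_done(): hands the job in; it is judged then, once.
Trained networks look in the newest picture that a camera, given by its name, has taken for a name from the list of things; names that differ only in an ending like _2 or _b are one class to them, and where a whole thing is asked for, a point or a joint stands for the part that bears it (a point fixed in the world has none). Each returns a list of dicts, best first, with "score" (0 to 1); they miss things now and then, are a little off and sometimes report something else, mostly with a low value. They report only what shows in the picture. A call takes as long as a camera call.
- bot.look_for(camera, thing): "extent" ([centre column, centre row, width, height] in pixels, round what is visible of it).
- bot.outline_of(camera, thing): "region" (400x640 bool, what is visible of it) and "extent" ([centre column, centre row, width, height] in pixels, round what is visible of it).
The state is a dict: "clock": time; "joint_pos": joint angles; "joint_vel": joint speeds; "tau": joint torques, N m; "eef_pos": TCP position; "tool_rot": TCP orientation; "ft_force": force on the tool from outside, world axes, zero at the start; "ft_torque": the same for the moment, N m; "grip_width": finger opening in m; "grasp_force": force on a finger pad.
Only numpy, scipy, OpenCV 4.12 (cv2) and the standard library are available. Lean on these libraries where they do the work, as an engineer would, in place of code of your own. Each camera call takes 0.05 s, during which the arm holds its last target. There are 200 camera calls.

## Working session

There is one attempt and no reset: what is moved stays moved. The work goes in short steps, Python scripts to look and compute and a tool call to move; the robot and the scene stay as the last step left them, time stands still between calls to the robot, and variables do not carry over. Pictures are saved under pics/ and viewed, at most 13 in all, crops included, and the job is handed in when it is done.

Besides the shell and the picture viewer there is one more tool, called after "Call:" as name(argument=value, ...), one argument or row to a line, values as JSON. drive_tool: Moves the arm, as the interface text tells. Its arguments: {"type":"object","properties":{"rows":{"type":"array","items":{"type":"object","properties":{"dx":{"type":"number"},"dy":{"type":"number"},"dz":{"type":"number"},"wx":{"type":"number"},"wy":{"type":"number"},"wz":{"type":"number"},"hand":{"type":"number"}}}}},"required":["rows"]}

```bash
mkdir -p pics; cat > h.py <<'E'
from workcell import bot
import numpy as np, cv2
from scipy.spatial.transform import Rotation as R
def cam(name):
    c=bot.get_calibration(name)
    if 'mount' in c:
        o=bot.get_obs(); T=np.eye(4); T[:3,:3]=R.from_quat(o['tool_rot']).as_matrix(); T[:3,3]=o['eef_pos']
        T=T@np.array(c['mount']); return c,T[:3,:3],T[:3,3]
    return c,np.array(c['rotation']),np.array(c['origin'])
def f(c): return 200/np.tan(np.radians(c['vfov'])/2)
def ray(C,u,v):
    c,r,o=C; d=r@np.array([(u-c['cx'])/f(c),-(v-c['cy'])/f(c),-1]); return o,d/np.linalg.norm(d)
def proj(C,p):
    c,r,o=C; q=r.T@(np.asarray(p)-o); return np.array([c['cx']+f(c)*q[0]/-q[2],c['cy']-f(c)*q[1]/-q[2]])
def at_z(C,u,v,z):
    o,d=ray(C,u,v); return o+d*(z-o[2])/d[2]
def tri(rays):
    A=0;b=0
    for o,d in rays:
        P=np.eye(3)-np.outer(d,d); A=A+P; b=b+P@o
    return np.linalg.solve(A,b)
def save(name,im): cv2.imwrite('pics/'+name,cv2.cvtColor(im,cv2.COLOR_RGB2BGR))
E
python3 - <<'E'
from h import *
for n in ('scene','top','wrist'):
    c=bot.get_calibration(n); print({k:(np.round(v,4).tolist() if not isinstance(v,str) else v) for k,v in c.items()})
a=bot.camera('top'); b=bot.camera('scene')
save('top.png',a);save('scene.png',b)
C={n:cam(n) for n in('top','scene')}
for t in ('plate','face','spare','cross_slot','keyhole'):
  for n in C:
    r=bot.look_for(n,t)[:2]; print(t,n,[(round(x['score'],2),np.round(x['extent'],1).tolist(), at_z(C[n],*x['extent'][:2],0.01).round(3).tolist()) for x in r])
print(bot.get_obs())
E
```

```text
{'vfov': 52.4965, 'cx': 314.5366, 'cy': 203.0372, 'origin': [0.9726, 0.7072, 0.7416], 'rotation': [0.1067, 0.4153, 0.8751, 0.2242]}
{'vfov': 42.9563, 'cx': 317.13, 'cy': 204.1677, 'origin': [0.2586, -0.0088, 1.6221], 'rotation': [0.0742, -0.0704, -0.6716, 0.7339]}
{'vfov': 61.6171, 'cx': 321.6229, 'cy': 196.0928, 'mount': [[0.0005, 0.9551, 0.2964, 0.0753], [1.0, -0.0005, -0.0001, -0.0003], [0.0001, 0.2964, -0.9551, -0.1325], [0.0, 0.0, 0.0, 1.0]]}Traceback (most recent call last):
  File "<stdin>", line 9, in <module>
  File "h.py", line 16, in at_z
    o,d=ray(C,u,v); return o+d*(z-o[2])/d[2]
        ~~~^^^^^^^
  File "h.py", line 12, in ray
    c,r,o=C; d=r@np.array([(u-c['cx'])/f(c),-(v-c['cy'])/f(c),-1]); return o,d/np.linalg.norm(d)
               ~^~~~~~~~~~~~~~~~~~~~~~~~~~~~~~~~~~~~~~~~~~~~~~~~~~
ValueError: matmul: Input operand 1 has a mismatch in its core dimension 0, with gufunc signature (n?,k),(k,m?)->(n?,m?) (size 3 is different from 4)
```

```bash
sed -i "s/return c,np.array(c\['rotation'\])/return c,R.from_quat(c['rotation']).as_matrix()/" h.py
python3 - <<'E'
from h import *
a=bot.camera('top'); b=bot.camera('scene')
C={n:cam(n) for n in('top','scene')}
save('both.png',np.vstack([cv2.resize(x,(480,300),interpolation=cv2.INTER_AREA) for x in (a,b)])); save('top2.png',a)
for t in ('plate','face','spare','cross_slot','keyhole'):
  for n in C:
    r=bot.look_for(n,t)[:2]; print(t,n,[(round(x['score'],2),np.round(x['extent'],1).tolist(), at_z(C[n],*x['extent'][:2],0.01).round(3).tolist()) for x in r])
o=bot.get_obs(); print({k:np.round(v,3).tolist() for k,v in o.items()})
E
```

```text
plate top [(0.75, [348.0, 235.6, 21.2, 34.5], [0.499, -0.093, 0.01]), (0.58, [349.9, 158.2, 15.2, 18.5], [0.757, -0.079, 0.01])]
plate scene [(0.86, [325.3, 198.1, 43.8, 26.3], [0.503, -0.084, 0.01])]
face top [(0.68, [270.8, 204.1, 58.9, 61.7], [0.58, 0.164, 0.01])]
face scene [(0.55, [351.6, 251.9, 81.2, 49.4], [0.553, 0.134, 0.01])]
spare top [(0.73, [403.7, 244.8, 22.4, 38.1], [0.486, -0.272, 0.01])]
spare scene []
cross_slot top [(0.68, [272.3, 203.9, 54.6, 56.1], [0.581, 0.16, 0.01])]
cross_slot scene [(0.73, [352.1, 253.5, 75.3, 52.0], [0.554, 0.139, 0.01])]
keyhole top [(0.63, [347.9, 236.3, 19.9, 34.8], [0.497, -0.092, 0.01])]
keyhole scene []
{'clock': 0.75, 'joint_pos': [-1.303, 0.241, 0.005, 1.335, -0.0, 1.571], 'joint_vel': [-0.0, -0.001, 0.0, -0.001, -0.001, -0.001], 'tau': [-0.001, -37.212, 25.266, 0.001, 0.0, -0.0], 'eef_pos': [0.132, -0.482, 0.242], 'tool_rot': [0.991, 0.133, 0.0, 0.0], 'ft_force': [0.429, 0.237, -0.124], 'ft_torque': [-0.01, -0.007, 0.004], 'grasp_force': 0.0, 'grip_width': 0.085}
```

View pics/top.png

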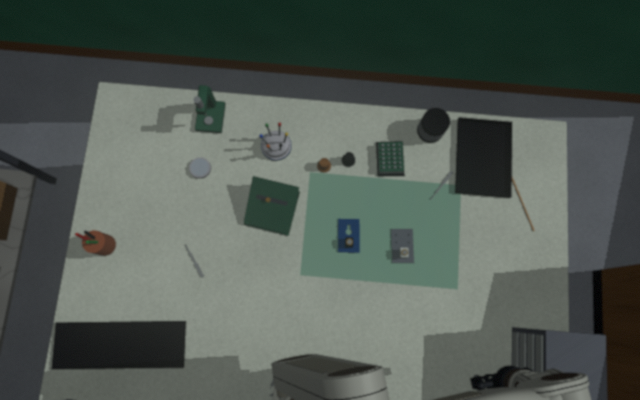

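View pics/scene.png

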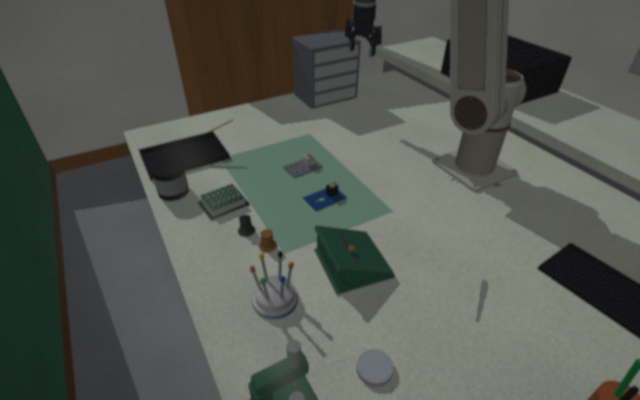

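```bash
cat >> h.py <<'E'
def down(yaw,tilt=0):
    # tool x along yaw heading, tool z down; tilt = pitch so tool z = -face z
    return R.from_euler('z',yaw)*R.from_euler('y',-tilt)*R.from_euler('x',np.pi)
def move(p,rot,o=None):
    o=o or bot.get_obs(); r0=R.from_quat(o['tool_rot'])
    d=r0.inv().apply(np.asarray(p)-o['eef_pos'])/.05; w=np.degrees((r0.inv()*rot).as_rotvec())/5
    print('d',d.round(3),'w',w.round(3))
E
python3 -c "
from h import *
move([.47,-.09,.25],down(0))"
```

```text
d [ 8.588 -5.777 -0.153] w [ 1.000e-03 -0.000e+00  3.069e+00]
```

Call:
drive_tool(
  rows=[
    {"dx": 4.3, "dy": -2.9, "dz": -0.15, "wz": 1.5},
    {"dx": 8.59, "dy": -5.78, "dz": -0.15, "wz": 3.07},
    {"dx": 8.59, "dy": -5.78, "dz": -0.15, "wz": 3.07},
    {"dx": 8.59, "dy": -5.78, "dz": -0.15, "wz": 3.07},
    {"dx": 8.59, "dy": -5.78, "dz": -0.15, "wz": 3.07},
    {"dx": 8.59, "dy": -5.78, "dz": -0.15, "wz": 3.07},
    {"dx": 8.59, "dy": -5.78, "dz": -0.15, "wz": 3.07},
    {"dx": 8.59, "dy": -5.78, "dz": -0.15, "wz": 3.07},
    {"dx": 8.59, "dy": -5.78, "dz": -0.15, "wz": 3.07},
    {"dx": 8.59, "dy": -5.78, "dz": -0.15, "wz": 3.07},
    {"dx": 8.59, "dy": -5.78, "dz": -0.15, "wz": 3.07},
    {"dx": 8.59, "dy": -5.78, "dz": -0.15, "wz": 3.07},
    {"dx": 8.59, "dy": -5.78, "dz": -0.15, "wz": 3.07},
    {"dx": 8.59, "dy": -5.78, "dz": -0.15, "wz": 3.07},
  ],
)

```text
invalid input at $.rows[0]: expected keys dx, dy, dz, wx, wy, wz, hand
```

```bash
python3 - <<'E'
from h import *
C=cam('wrist'); a=bot.camera('wrist'); save('w1.png',a)
np.savez('v1.npz',r=C[1],o=C[2])
for t in('plate','keyhole'):
    for x in bot.outline_of('wrist',t)[:2]: print(t,x['score'],x['extent'])
move([.46,.13,.27],down(0))
E
```

```text
d [  9.561 -10.072  -0.554] w [-0.     0.     3.069]
```

View pics/w1.png

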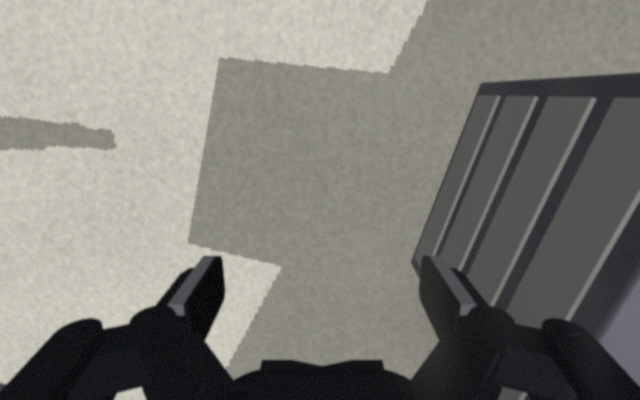

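All seven keys are required, so the arm has not moved yet; the picture only shows bare bench and the drawer cabinet.

Call:
drive_tool(
  rows=[
    {"dx": 8.59, "dy": -5.78, "dz": -0.15, "wx": 0, "wy": 0, "wz": 3.07, "hand": 85},
    {"dx": 8.59, "dy": -5.78, "dz": -0.15, "wx": 0, "wy": 0, "wz": 3.07, "hand": 85},
    {"dx": 8.59, "dy": -5.78, "dz": -0.15, "wx": 0, "wy": 0, "wz": 3.07, "hand": 85},
    {"dx": 8.59, "dy": -5.78, "dz": -0.15, "wx": 0, "wy": 0, "wz": 3.07, "hand": 85},
    {"dx": 8.59, "dy": -5.78, "dz": -0.15, "wx": 0, "wy": 0, "wz": 3.07, "hand": 85},
    {"dx": 8.59, "dy": -5.78, "dz": -0.15, "wx": 0, "wy": 0, "wz": 3.07, "hand": 85},
    {"dx": 8.59, "dy": -5.78, "dz": -0.15, "wx": 0, "wy": 0, "wz": 3.07, "hand": 85},
    {"dx": 8.59, "dy": -5.78, "dz": -0.15, "wx": 0, "wy": 0, "wz": 3.07, "hand": 85},
    {"dx": 8.59, "dy": -5.78, "dz": -0.15, "wx": 0, "wy": 0, "wz": 3.07, "hand": 85},
    {"dx": 8.59, "dy": -5.78, "dz": -0.15, "wx": 0, "wy": 0, "wz": 3.07, "hand": 85},
    {"dx": 8.59, "dy": -5.78, "dz": -0.15, "wx": 0, "wy": 0, "wz": 3.07, "hand": 85},
    {"dx": 8.59, "dy": -5.78, "dz": -0.15, "wx": 0, "wy": 0, "wz": 3.07, "hand": 85},
    {"dx": 8.59, "dy": -5.78, "dz": -0.15, "wx": 0, "wy": 0, "wz": 3.07, "hand": 85},
    {"dx": 8.59, "dy": -5.78, "dz": -0.15, "wx": 0, "wy": 0, "wz": 3.07, "hand": 85},
    {"dx": 8.59, "dy": -5.78, "dz": -0.15, "wx": 0, "wy": 0, "wz": 3.07, "hand": 85},
    {"dx": 8.59, "dy": -5.78, "dz": -0.15, "wx": 0, "wy": 0, "wz": 3.07, "hand": 85},
  ],
)

```text
clock: 2.5
eef_pos: [0.4695, -0.0908, 0.25]
tool_rot: [1.0, -0.001, 0.0, 0.0]
ft_force: [0.8, 0.2, 0.4]
grip_width: 0.0854
grasp_force: 0.0
```

```bash
python3 - <<'E'
from h import *
C=cam('wrist'); a=bot.camera('wrist'); save('w2.png',a)
np.savez('v1.npz',r=C[1],o=C[2])
for t in('plate','keyhole'):
    for x in bot.outline_of('wrist',t)[:2]: print(t,x['score'],x['extent'],at_z(C,*x['extent'][:2],.005))
move([.46,.13,.27],down(0))
E
```

```text
plate 0.8 [324.0, 134.5, 69.4, 99.6] [ 0.49946852 -0.0933736   0.005     ]
keyhole 0.94 [322.9, 134.1, 66.9, 106.4] [ 0.49991211 -0.0921474   0.005     ]
d [-0.201 -4.408 -0.401] w [ 0.001 -0.003 -0.016]
```

View pics/w2.png

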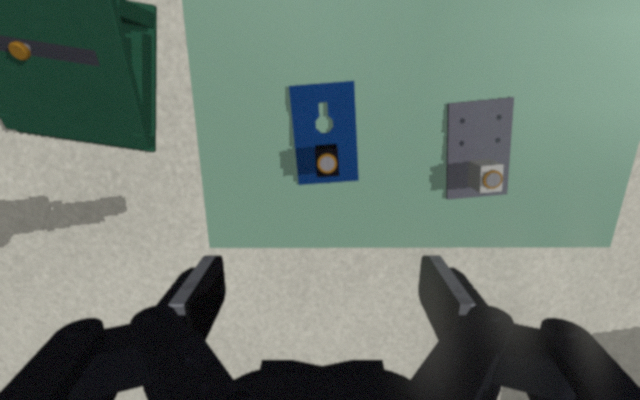

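```bash
cat >> h.py <<'E'
def plate_pose(C,img,z=.005):
    hsv=cv2.cvtColor(img,cv2.COLOR_RGB2HSV); m=cv2.inRange(hsv,(105,120,30),(130,255,255))
    m=cv2.morphologyEx(m,cv2.MORPH_OPEN,np.ones((3,3)))
    cs,_=cv2.findContours(m,cv2.RETR_EXTERNAL,cv2.CHAIN_APPROX_NONE); c=max(cs,key=cv2.contourArea)
    P=np.array([at_z(C,*p[0],z)[:2] for p in c])*1000
    r=cv2.minAreaRect(P.astype(np.float32)); print('plate rect mm',r, 'px bbox',cv2.boundingRect(c)); return r
E
python3 - <<'E'
from h import *
v=np.load('v1.npz'); C=(bot.get_calibration('wrist'),v['r'],v['o'])
a=cv2.cvtColor(cv2.imread('pics/w2.png'),cv2.COLOR_BGR2RGB)
plate_pose(C,a)
print(at_z(C,323,123,.005),at_z(C,327,161,.041), at_z(C,323,103,.005))
print(at_z(C,20,50,.07), at_z(C,155,151,0))
for p in [(290,87),(354,81),(358,181),(299,184)]: print(at_z(C,*p,.005).round(4))
E
```

```text
plate rect mm ((499.2592468261719, -93.93597412109375), (108.3415298461914, 68.75140380859375), 4.321430206298828) px bbox (290, 82, 68, 102)
[ 0.51204441 -0.09226342  0.005     ] [ 0.47666873 -0.09623161  0.041     ] [ 0.53332585 -0.09227143  0.005     ]
[0.57959381 0.16833203 0.07      ] [0.48045082 0.10027367 0.        ]
[ 0.5499 -0.057   0.005 ]
[ 0.5559 -0.1253  0.005 ]
[ 0.4459 -0.1329  0.005 ]
[ 0.4424 -0.0643  0.005 ]
```

Call:
drive_tool(
  rows=[
    {"dx": -0.2, "dy": -4.4, "dz": -0.6, "wx": 0, "wy": 0, "wz": 0, "hand": 85},
    {"dx": -0.2, "dy": -4.4, "dz": -0.6, "wx": 0, "wy": 0, "wz": 0, "hand": 85},
    {"dx": -0.2, "dy": -4.4, "dz": -0.6, "wx": 0, "wy": 0, "wz": 0, "hand": 85},
    {"dx": -0.2, "dy": -4.4, "dz": -0.6, "wx": 0, "wy": 0, "wz": 0, "hand": 85},
    {"dx": -0.2, "dy": -4.4, "dz": -0.6, "wx": 0, "wy": 0, "wz": 0, "hand": 85},
    {"dx": -0.2, "dy": -4.4, "dz": -0.6, "wx": 0, "wy": 0, "wz": 0, "hand": 85},
    {"dx": -0.2, "dy": -4.4, "dz": -0.6, "wx": 0, "wy": 0, "wz": 0, "hand": 85},
    {"dx": -0.2, "dy": -4.4, "dz": -0.6, "wx": 0, "wy": 0, "wz": 0, "hand": 85},
    {"dx": -0.2, "dy": -4.4, "dz": -0.6, "wx": 0, "wy": 0, "wz": 0, "hand": 85},
    {"dx": -0.2, "dy": -4.4, "dz": -0.6, "wx": 0, "wy": 0, "wz": 0, "hand": 85},
  ],
)

```text
clock: 3.65
eef_pos: [0.4657, 0.0411, 0.2796]
tool_rot: [0.999, 0.032, -0.001, -0.02]
ft_force: [1.2, -0.7, -0.6]
grip_width: 0.085
grasp_force: 0.0
```

```bash
python3 - <<'E'
from h import *
print(bot.get_obs()['eef_pos'])
C=cam('wrist'); a=bot.camera('wrist'); save('w3.png',a)
np.savez('v3.npz',r=C[1],o=C[2])
x=bot.outline_of('wrist','face')[:1]
for x in x: print(x['score'],x['extent'])
hsv=cv2.cvtColor(a,cv2.COLOR_RGB2HSV); print('face hsv', hsv[150:155,300:305].mean((0,1)))
E
```

```text
[0.46565389 0.04113349 0.2795768 ]
0.85 [219.7, 68.8, 160.4, 137.5]
face hsv [ 25.52  18.28 168.12]
```

View pics/w3.png

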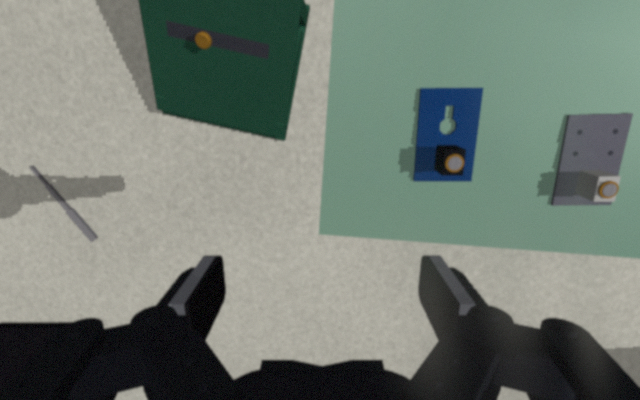

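The stand's face, stud (203,40) and plate (448,135) show; the move stopped short, so I check the joints.

```bash
python3 - <<'E'
from h import *
o=bot.get_obs(); print(o['joint_pos'],o['joint_vel'],o['eef_pos'],o['clock'])
v=np.load('v3.npz'); C=(bot.get_calibration('wrist'),v['r'],v['o'])
a=cv2.cvtColor(cv2.imread('pics/w3.png'),cv2.COLOR_BGR2RGB)
plate_pose(C,a); 
v1=np.load('v1.npz'); C1=(C[0],v1['r'],v1['o'])
for q1,q3 in [((20,50),(203,40)),((323,123),(448,127)),((327,161),(454,162))]:
  print('tri',tri([ray(C1,*q1),ray(C,*q3)]))
move([.45,.13,.28],down(-.2))
E
```

```text
[0.06362933 0.16336229 0.00423261 1.41324371 0.0396604  3.14059732] [ 1.84321899e-03 -1.61482919e-03 -1.46953926e-03 -1.30549221e-03
  2.42104901e-05  3.71346712e-04] [0.46564704 0.04129    0.27964081] 3.75
plate rect mm ((499.15936279296875, -93.86776733398438), (107.4098129272461, 69.2293472290039), 4.298808574676514) px bbox (414, 89, 68, 92)
tri [0.57978867 0.17048615 0.06739094]
tri [ 0.51141287 -0.09227277  0.01030769]
tri [ 0.47549948 -0.09631485  0.03814736]
d [-0.198 -1.79   0.064] w [-0.45   0.078  3.032]
```

Call:
drive_tool(
  rows=[
    {"dx": 0.2, "dy": -0.4, "dz": 0.2, "wx": 0, "wy": 0, "wz": -1.7, "hand": 85},
    {"dx": 0.4, "dy": -0.8, "dz": 0.3, "wx": 0, "wy": 0, "wz": -3.4, "hand": 85},
    {"dx": 0.5, "dy": -1.2, "dz": 0.3, "wx": 0, "wy": 0, "wz": -5.1, "hand": 85},
    {"dx": 0.7, "dy": -1.6, "dz": 0.4, "wx": 0, "wy": 0, "wz": -6.8, "hand": 85},
    {"dx": 0.7, "dy": -2, "dz": 0.4, "wx": 0, "wy": 0, "wz": -8.5, "hand": 85},
    {"dx": 0.7, "dy": -2.2, "dz": 0.4, "wx": 0, "wy": 0, "wz": -10.2, "hand": 85},
    {"dx": 0.7, "dy": -2.2, "dz": 0.4, "wx": 0, "wy": 0, "wz": -11.9, "hand": 85},
    {"dx": 0.7, "dy": -2.2, "dz": 0.4, "wx": 0, "wy": 0, "wz": -13.6, "hand": 85},
    {"dx": 0.7, "dy": -2.2, "dz": 0.4, "wx": 0, "wy": 0, "wz": -15.3, "hand": 85},
    {"dx": 0.7, "dy": -2.2, "dz": 0.4, "wx": 0, "wy": 0, "wz": -17, "hand": 85},
    {"dx": 0.7, "dy": -2.2, "dz": 0.4, "wx": 0, "wy": 0, "wz": -17, "hand": 85},
    {"dx": 0.7, "dy": -2.2, "dz": 0.4, "wx": 0, "wy": 0, "wz": -17, "hand": 85},
  ],
)

```text
clock: 4.95
eef_pos: [0.4934, 0.1543, 0.2641]
tool_rot: [0.716, 0.698, 0.012, -0.016]
ft_force: [0.6, -0.4, 0.5]
grip_width: 0.085
grasp_force: 0.0
```

```bash
python3 - <<'E'
from h import *
print(bot.get_obs()['joint_pos'])
move([.50,.15,.25],down(np.pi-.2))
E
```

```text
[0.28095685 0.26050942 0.0871582  1.39026552 0.03908351 1.87715746]
d [-0.093  0.136  0.277] w [  0.268  -0.415 -15.995]
```

Call:
drive_tool(
  rows=[
    {"dx": -0.09, "dy": 0.14, "dz": 0.28, "wx": 0.03, "wy": -0.04, "wz": -1.6, "hand": 85},
    {"dx": -0.09, "dy": 0.14, "dz": 0.28, "wx": 0.05, "wy": -0.08, "wz": -3.2, "hand": 85},
    {"dx": -0.09, "dy": 0.14, "dz": 0.28, "wx": 0.08, "wy": -0.12, "wz": -4.8, "hand": 85},
    {"dx": -0.09, "dy": 0.14, "dz": 0.28, "wx": 0.1, "wy": -0.16, "wz": -6.4, "hand": 85},
    {"dx": -0.09, "dy": 0.14, "dz": 0.28, "wx": 0.13, "wy": -0.2, "wz": -8, "hand": 85},
    {"dx": -0.09, "dy": 0.14, "dz": 0.28, "wx": 0.16, "wy": -0.24, "wz": -9.6, "hand": 85},
    {"dx": -0.09, "dy": 0.14, "dz": 0.28, "wx": 0.19, "wy": -0.29, "wz": -11.2, "hand": 85},
    {"dx": -0.09, "dy": 0.14, "dz": 0.28, "wx": 0.21, "wy": -0.33, "wz": -12.8, "hand": 85},
    {"dx": -0.09, "dy": 0.14, "dz": 0.28, "wx": 0.24, "wy": -0.37, "wz": -14.4, "hand": 85},
    {"dx": -0.09, "dy": 0.14, "dz": 0.28, "wx": 0.27, "wy": -0.41, "wz": -16, "hand": 85},
    {"dx": -0.09, "dy": 0.14, "dz": 0.28, "wx": 0.27, "wy": -0.41, "wz": -16, "hand": 85},
  ],
)

```text
clock: 6.05
eef_pos: [0.5002, 0.1502, 0.2499]
tool_rot: [0.099, 0.995, 0.0, -0.0]
ft_force: [-0.6, 0.6, 1.4]
grip_width: 0.0851
grasp_force: 0.0
```

```bash
python3 - <<'E'
from h import *
o=bot.get_obs(); print(o['joint_pos'],o['eef_pos'],o['tool_rot'])
C=cam('wrist'); a=bot.camera('wrist'); save('w4.png',a)
np.savez('v4.npz',r=C[1],o=C[2])
for t in('face','cross_slot'):
  x=bot.outline_of('wrist',t)[:1]
  for x in x:
    print(x['score'],x['extent'])
    c=max(cv2.findContours(x['region'].astype(np.uint8),0,2)[0],key=cv2.contourArea)
    print(cv2.approxPolyDP(c,6,True)[:,0].tolist())
E
```

```text
[2.91552605e-01 2.81967858e-01 7.98687338e-02 1.36876580e+00
 3.86455337e-04 4.90353892e-01] [0.50019867 0.15022986 0.24989244] [ 9.92370412e-02  9.95063803e-01  1.65577161e-04 -1.05345311e-04]
0.58 [345.4, 232.7, 144.6, 153.2]
[[407, 156], [272, 163], [276, 307], [418, 302]]
0.82 [344.8, 228.6, 147.9, 150.3]
[[407, 156], [272, 163], [276, 307], [419, 301]]
```

View pics/w4.png

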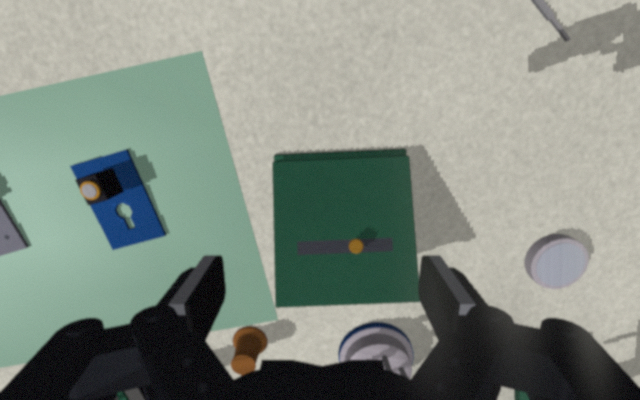

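```bash
cat > fit.py <<'E'
from h import *
from scipy.optimize import least_squares
def FT(p): # x,y,yaw,z,tilt
    r=R.from_euler('z',p[2])*R.from_euler('y',-np.radians(p[4])); return r.as_matrix(),np.array([p[0],p[1],p[3]])
if __name__=='__main__':
    c=bot.get_calibration('wrist'); L=lambda n:(c,np.load(n)['r'],np.load(n)['o'])
    C4,C3,C1=L('v4.npz'),L('v3.npz'),L('v1.npz')
    M=[(C4,(407,157),(-95,75)),(C4,(273,161),(-95,-75)),(C4,(276,306),(60,-75)),(C4,(418,300),(60,75)),
       (C3,(158,107),(-95,75)),(C3,(286,135),(-95,-75))]
    def res(p):
        A,t=FT(p); return np.concatenate([proj(C,A@np.array([x/1e3,y/1e3,0])+t)-uv for C,uv,(x,y) in M]+[[(p[3]-.06)*2e3,(p[4]-25)*2]])
    s=least_squares(res,[.58,.16,-.2,.06,25]); print(s.x.round(4),'\n',s.fun.round(1))
    A,t=FT(s.x); np.savez('face.npz',A=A,t=t,p=s.x)
    for C,uv in((C4,(356,246)),(C3,(203,40)),(C1,(20,50))):
        o,d=ray(C,*uv); n=A[:,2]; k=(.012-(o-t)@n)/(d@n); print('stud',(A.T@(o+k*d-t)*1e3).round(1))
    # slot ends in C4
    for uv in((299,248),(392,244)):
        o,d=ray(C4,*uv); n=A[:,2]; k=(-(o-t)@n)/(d@n); print('slot end',(A.T@(o+k*d-t)*1e3).round(1))
    tgt=A@np.array([.013,.012,.075])+t; print(tgt); move(tgt,down(np.pi+s.x[2],-np.radians(25)))
    print(down(np.pi+s.x[2],-np.radians(25)).as_matrix()[:,2], A[:,2])
E
python3 fit.py
```

```text
[ 0.5828  0.1578 -0.1533  0.059  25.5238] 
 [ 0.9 -1.1 -1.5  0.9 -1.7  1.8  1.6  2.2 -0.1  1.1 -1.5  1.9 -1.9  1. ]
stud [ 0.2 11.9 12. ]
stud [-0.  11.1 12. ]
stud [ 0.4  9.9 12. ]
slot end [ -0.1 -47.5   0. ]
slot end [-0.3 50.9 -0. ]
[0.56431994 0.17279058 0.13231461]
d [-1.166  0.697  2.352] w [-0.113 -5.002 -0.527]
[ 0.41765919 -0.06455227 -0.90630779] [-0.42583059  0.06581521  0.90240604]
```

Call:
drive_tool(
  rows=[
    {"dx": -0.4, "dy": 0.23, "dz": 0.6, "wx": -0.04, "wy": -1.5, "wz": -0.16, "hand": 85},
    {"dx": -0.8, "dy": 0.46, "dz": 1.4, "wx": -0.08, "wy": -3, "wz": -0.32, "hand": 85},
    {"dx": -1.17, "dy": 0.7, "dz": 2.1, "wx": -0.11, "wy": -4.5, "wz": -0.5, "hand": 85},
    {"dx": -1.17, "dy": 0.7, "dz": 2.35, "wx": -0.11, "wy": -5, "wz": -0.53, "hand": 85},
    {"dx": -1.17, "dy": 0.7, "dz": 2.35, "wx": -0.11, "wy": -5, "wz": -0.53, "hand": 85},
    {"dx": -1.17, "dy": 0.7, "dz": 2.35, "wx": -0.11, "wy": -5, "wz": -0.53, "hand": 85},
    {"dx": -1.17, "dy": 0.7, "dz": 2.35, "wx": -0.11, "wy": -5, "wz": -0.53, "hand": 85},
  ],
)

```text
clock: 6.9
eef_pos: [0.5669, 0.1738, 0.1353]
tool_rot: [0.074, 0.973, -0.015, 0.217]
ft_force: [0.9, -0.1, 0.7]
grip_width: 0.0852
grasp_force: 0.0
```

```bash
python3 - <<'E'
from h import *
o=bot.get_obs(); print(o['joint_pos'],o['eef_pos'],o['tool_rot'])
C=cam('wrist'); a=bot.camera('wrist'); save('w5.png',a)
np.savez('v5.npz',r=C[1],o=C[2],ep=o['eef_pos'],er=o['tool_rot'])
hsv=cv2.cvtColor(a,cv2.COLOR_RGB2HSV); m=cv2.inRange(hsv,(8,120,60),(28,255,255))
n,l,st,ce=cv2.connectedComponentsWithStats(m); 
for i in range(1,n):
    if st[i,4]>60: print(st[i],ce[i])
d=np.load('face.npz'); print('expected stud',proj(C,d['A']@np.array([0,.011,.012])+d['t']))
E
```

```text
[ 0.40806678  0.25539107 -0.37367721  0.56133222 -0.2256803   0.51608469] [0.56692001 0.17379154 0.13532272] [ 0.07392861  0.97314994 -0.0152294   0.21744384]
[306 182  24  24 452] [317.65486726 193.27876106]
[170 254  24  33 430] [180.38837209 265.1255814 ]
expected stud [317.04653759 193.61541039]
```

View pics/w5.png

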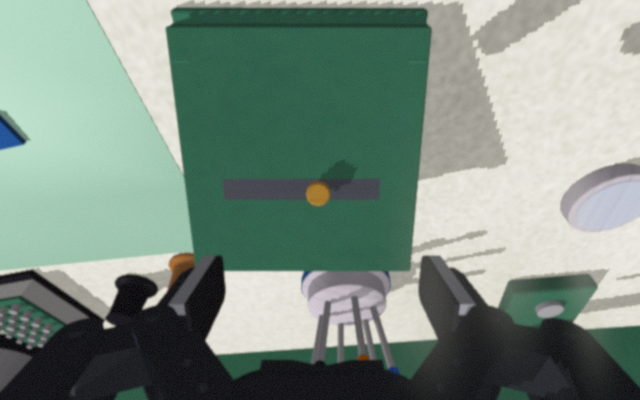

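```bash
cat > fit2.py <<'E'
from fit import *
c=bot.get_calibration('wrist'); L=lambda n:(c,np.load(n)['r'],np.load(n)['o'])
C5=L('v5.npz')
M=[(C5,(168,27),(-95,75*-1)),(C5,(430,27),(-95,75)),(C5,(192,270),(60,-75)),(C5,(410,270),(60,75))]
def res(p):
    A,t=FT(p); return np.concatenate([proj(C5,A@np.array([x/1e3,y/1e3,0])+t)-uv for _,uv,(x,y) in M]+[[(p[3]-.06)*1e3,(p[4]-25)*2]])
s=least_squares(res,[.58,.16,-.2,.06,25]); print(s.x.round(4),'\n',s.fun.round(1))
A,t=FT(s.x)
for uv,z in(((317.7,193.3),.012),((224,189),0),((380,189),0)):
    o,d=ray(C5,*uv); n=A[:,2]; k=(z-(o-t)@n)/(d@n); print((A.T@(o+k*d-t)*1e3).round(2))
np.savez('face2.npz',A=A,t=t,p=s.x)
kx=np.array([.5115,-.0925,.08])+.013*np.array([1,.075,0]); print(kx); move(kx,down(np.pi+.075))
E
python3 fit2.py
```

```text
[ 0.5828  0.1582 -0.1574  0.0587 25.8546] 
 [-1.5 -1.3  0.4  0.5  2.5  0.6 -1.1  1.  -1.3  1.7]
[ 0.1  11.01 12.  ]
[  0.87 -49.85  -0.  ]
[ 0.49 51.45  0.  ]
[ 0.5245   -0.091525  0.08    ]
d [ 0.508 -5.378  0.972] w [-0.539  5.026 -2.555]
```

Call:
drive_tool(
  rows=[
    {"dx": 0, "dy": 0, "dz": -0.8, "wx": 0, "wy": 0, "wz": 0, "hand": 85},
    {"dx": 0.2, "dy": -0.6, "dz": -1.6, "wx": -0.1, "wy": 1, "wz": -0.5, "hand": 85},
    {"dx": 0.3, "dy": -1.5, "dz": -1.6, "wx": -0.2, "wy": 2.5, "wz": -1, "hand": 85},
    {"dx": 0.5, "dy": -2.4, "dz": -1.6, "wx": -0.3, "wy": 3.5, "wz": -1.5, "hand": 85},
    {"dx": 0.5, "dy": -3.3, "dz": -1.4, "wx": -0.5, "wy": 4.5, "wz": -2, "hand": 85},
    {"dx": 0.51, "dy": -4.2, "dz": -1, "wx": -0.54, "wy": 5.03, "wz": -2.55, "hand": 85},
    {"dx": 0.51, "dy": -5.1, "dz": -0.5, "wx": -0.54, "wy": 5.03, "wz": -2.55, "hand": 85},
    {"dx": 0.51, "dy": -5.38, "dz": 0.2, "wx": -0.54, "wy": 5.03, "wz": -2.55, "hand": 85},
    {"dx": 0.51, "dy": -5.38, "dz": 0.97, "wx": -0.54, "wy": 5.03, "wz": -2.55, "hand": 85},
    {"dx": 0.51, "dy": -5.38, "dz": 0.97, "wx": -0.54, "wy": 5.03, "wz": -2.55, "hand": 85},
    {"dx": 0.51, "dy": -5.38, "dz": 0.97, "wx": -0.54, "wy": 5.03, "wz": -2.55, "hand": 85},
    {"dx": 0.51, "dy": -5.38, "dz": 0.97, "wx": -0.54, "wy": 5.03, "wz": -2.55, "hand": 85},
  ],
)

```text
clock: 8.15
eef_pos: [0.5231, -0.0925, 0.0802]
tool_rot: [-0.038, 0.999, -0.001, -0.001]
ft_force: [-0.4, -0.4, 1.0]
grip_width: 0.0852
grasp_force: 0.0
```

```bash
python3 - <<'E'
from h import *
o=bot.get_obs(); print(o['joint_pos'],o['eef_pos'],o['tool_rot'])
C=cam('wrist'); a=bot.camera('wrist'); save('w6.png',a)
np.savez('v6.npz',r=C[1],o=C[2],ep=o['eef_pos'],er=o['tool_rot'])
plate_pose(C,a)
E
```

```text
[-0.17342051  0.42778916 -0.17541367  0.9682483  -0.00301016 -0.24953928] [ 0.52313706 -0.09253714  0.08020138] [-3.80506432e-02  9.99274625e-01 -1.40282369e-03 -6.36037255e-04]
plate rect mm ((499.25604248046875, -93.97286224365234), (109.0586166381836, 69.51817321777344), 4.250429630279541) px bbox (264, 88, 118, 168)
```

View pics/w6.png

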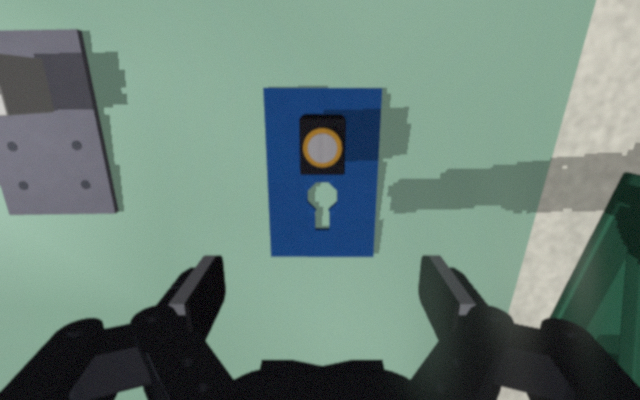

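```bash
python3 - <<'E'
from h import *
v=np.load('v6.npz'); C=(bot.get_calibration('wrist'),v['r'],v['o'])
P=np.array([.49926,-.09397]); y=np.radians(4.25); R2=np.array([[np.cos(y),-np.sin(y)],[np.sin(y),np.cos(y)]])
print('keyhole in plate',R2.T@(at_z(C,322.5,196,.005)[:2]-P), 'block',R2.T@(at_z(C,322.5,147.5,.041)[:2]-P))
g=P+R2@[-.025,0]; move([*g,.021],down(np.pi+y)); print(g)
E
```

```text
keyhole in plate [0.01209902 0.00027705] block [-0.02499183  0.00016678]
d [0.978 0.01  1.188] w [-0.033 -0.009  0.026]
[ 0.47432875 -0.09582271]
```

Call:
drive_tool(
  rows=[
    {"dx": 0.98, "dy": 0.01, "dz": 0, "wx": -0.03, "wy": -0.01, "wz": 0.03, "hand": 85},
    {"dx": 0.98, "dy": 0.01, "dz": 0, "wx": -0.03, "wy": -0.01, "wz": 0.03, "hand": 85},
    {"dx": 0.98, "dy": 0.01, "dz": 0.4, "wx": -0.03, "wy": -0.01, "wz": 0.03, "hand": 85},
    {"dx": 0.98, "dy": 0.01, "dz": 0.8, "wx": -0.03, "wy": -0.01, "wz": 0.03, "hand": 70},
    {"dx": 0.98, "dy": 0.01, "dz": 1.19, "wx": -0.03, "wy": -0.01, "wz": 0.03, "hand": 60},
    {"dx": 0.98, "dy": 0.01, "dz": 1.19, "wx": -0.03, "wy": -0.01, "wz": 0.03, "hand": 50},
    {"dx": 0.98, "dy": 0.01, "dz": 1.19, "wx": -0.03, "wy": -0.01, "wz": 0.03, "hand": 40},
  ],
)

```text
clock: 8.9
eef_pos: [0.4731, -0.0956, 0.0199]
tool_rot: [-0.037, 0.999, 0.0, -0.001]
ft_force: [-0.7, 0.4, -0.7]
grip_width: 0.0401
grasp_force: 0.0
```

```bash
python3 - <<'E'
from h import *
o=bot.get_obs(); print(o['eef_pos'],o['ft_force'],o['grip_width'])
y=np.radians(4.25); move([.47433,-.09582,.021],down(np.pi+y))
E
```

```text
[ 0.47305605 -0.09559058  0.01994009] [-0.73464661  0.3555507  -0.65887488] 0.04006689054950656
d [-0.025 -0.006 -0.021] w [ 0.003 -0.03  -0.002]
```

Call:
drive_tool(
  rows=[
    {"dx": 0, "dy": 0, "dz": 0, "wx": 0, "wy": 0, "wz": 0, "hand": 15},
    {"dx": 0, "dy": 0, "dz": 0, "wx": 0, "wy": 0, "wz": 0, "hand": 15},
    {"dx": 0, "dy": 0, "dz": 0, "wx": 0, "wy": 0, "wz": 0, "hand": 15},
    {"dx": 0, "dy": 0, "dz": 0, "wx": 0, "wy": 0, "wz": 0, "hand": 15},
    {"dx": 0, "dy": 0, "dz": 0, "wx": 0, "wy": 0, "wz": 0, "hand": 15},
    {"dx": 0, "dy": 0, "dz": 0, "wx": 0, "wy": 0, "wz": 0, "hand": 15},
  ],
)

```text
clock: 9.5
eef_pos: [0.474, -0.0961, 0.0205]
tool_rot: [-0.037, 0.999, -0.0, -0.0]
ft_force: [-1.0, -0.4, 6.4]
grip_width: 0.0229
grasp_force: 60.1
```

```bash
python3 - <<'E'
from h import *
o=bot.get_obs(); print(o['eef_pos'],o['tool_rot'],o['ft_force'],o['grip_width'],o['grasp_force'])
C=cam('wrist'); a=bot.camera('wrist'); save('w7.png',a)
np.savez('v7.npz',r=C[1],o=C[2],ep=o['eef_pos'],er=o['tool_rot'])
E
```

```text
[ 0.47404241 -0.09610556  0.02046092] [-3.66930032e-02  9.99326538e-01 -1.46530384e-04 -2.67939263e-04] [-0.97028509 -0.36555985  6.36098759] 0.022900752752314256 60.06155490875244
```

View pics/w7.png

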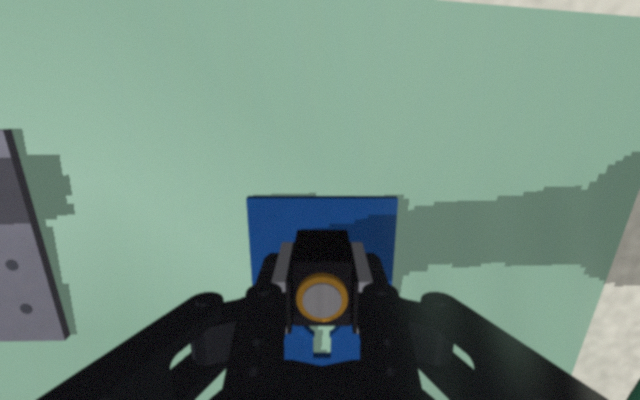

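```bash
cat > plan.py <<'E'
from fit import *
c=bot.get_calibration('wrist'); L=lambda n:(c,np.load(n)['r'],np.load(n)['o'])
C4,C5,C7=L('v4.npz'),L('v5.npz'),L('v7.npz')
M=[(C5,(168,27),(-95,-75)),(C5,(430,27),(-95,75)),(C5,(192,270),(60,-75)),(C5,(410,270),(60,75)),(C4,(407,157),(-95,75)),(C4,(273,161),(-95,-75)),(C4,(276,306),(60,-75)),(C4,(418,300),(60,75))]
q=lambda p:[p[0],p[1],p[2],.06,25]
def res(p):
    A,t=FT(q(p)); return np.concatenate([proj(C,A@np.array([x/1e3,y/1e3,0])+t)-uv for C,uv,(x,y) in M])
s=least_squares(res,[.58,.16,-.2]); A,t=FT(q(s.x)); print('face',s.x.round(4),s.fun.round(1))
o,d=ray(C5,317.7,193.3); n=A[:,2]; S=o+d*((.012-(o-t)@n)/(d@n)); st=A.T@(S-t); print('stud in face',st.round(4))
v=np.load('v7.npz'); rt=R.from_quat(v['er']); ep=v['ep']
yaw=np.radians(4.25)
e1,e2=at_z(C7,247,196.5,.005),at_z(C7,397.5,196.5,.005); w=e1-e2; print('back edge yaw',np.arctan2(-w[0],w[1])*1,'len',np.linalg.norm(w))
yaw7=np.arctan2(w[0],-w[1]) if w[1]<0 else np.arctan2(-w[0],w[1])
mid=(e1+e2)/2; pc=mid+.055*np.array([np.cos(yaw),np.sin(yaw),0]); print('yaw7',yaw7,'plate centre v7',pc,'v6 .49926,-.09397')
P0=np.array([pc[0],pc[1],0]); P0[:2]=(P0[:2]+[.49926,-.09397])/2 if np.linalg.norm(P0[:2]-[.49926,-.09397])<.001 else P0[:2]
Rtp=rt.inv()*R.from_euler('z',yaw); ptool=rt.inv().apply(P0-ep); print('plate in tool',ptool.round(4))
def tool_target(dx,dz,dy=0): # plate origin at face x=dx, z=dz, y=stud+dy
    Rt=R.from_matrix(A)*Rtp.inv(); P=A@np.array([st[0]+dx,st[1]+dy,dz])+t
    return P-Rt.apply(ptool),Rt
def plate_now(o):
    r=R.from_quat(o['tool_rot']); P=A.T@(np.array(o['eef_pos'])+r.apply(ptool)-t); rp=(R.from_matrix(A).inv()*r*Rtp).as_rotvec()
    return (P-[st[0],st[1],0])*1e3, np.degrees(rp)
if __name__=='__main__':
    for dz in(.06,.025,.0):
        p,r=tool_target(-.012,dz); print(dz,p.round(4)); move(p,r)
E
python3 plan.py
```

```text
face [ 0.5825  0.1582 -0.1575] [-3.5 -1.7  1.9  0.1  2.4  1.2 -1.   1.6  2.  -1.3 -1.2  0.3 -1.7  1.7
  1.9  2.6]
stud in face [-0.0007  0.011   0.012 ]
back edge yaw -3.067546283073299 len 0.06951541784343426
yaw7 0.07404637051649399 plate centre v7 [ 0.49900284 -0.09367011  0.005     ] v6 .49926,-.09397
plate in tool [-0.0252  0.0004  0.0204]
0.06 [0.5167 0.1794 0.1169]
d [-1.253  5.432 -1.931] w [ 0.573 -4.977  2.615]
0.025 [0.5313 0.1771 0.0852]
d [-1.541  5.365 -1.297] w [ 0.573 -4.977  2.615]
0.0 [0.5417 0.1754 0.0625]
d [-1.747  5.317 -0.844] w [ 0.573 -4.977  2.615]
```

Call:
drive_tool(
  rows=[
    {"dx": 0, "dy": 0, "dz": -0.5, "wx": 0, "wy": 0, "wz": 0, "hand": 15},
    {"dx": 0, "dy": 0, "dz": -1.3, "wx": 0, "wy": 0, "wz": 0, "hand": 15},
    {"dx": 0, "dy": 0, "dz": -2.1, "wx": 0, "wy": 0, "wz": 0, "hand": 15},
    {"dx": -0.2, "dy": 0.6, "dz": -2.8, "wx": 0, "wy": 0, "wz": 0, "hand": 15},
    {"dx": -0.4, "dy": 1.4, "dz": -3, "wx": 0.1, "wy": -0.8, "wz": 0.4, "hand": 15},
    {"dx": -0.6, "dy": 2.2, "dz": -3, "wx": 0.2, "wy": -1.6, "wz": 0.8, "hand": 15},
    {"dx": -0.8, "dy": 3, "dz": -3, "wx": 0.3, "wy": -2.4, "wz": 1.3, "hand": 15},
    {"dx": -1, "dy": 3.8, "dz": -3, "wx": 0.4, "wy": -3.2, "wz": 1.7, "hand": 15},
    {"dx": -1.1, "dy": 4.6, "dz": -2.9, "wx": 0.5, "wy": -4, "wz": 2.2, "hand": 15},
    {"dx": -1.2, "dy": 5.2, "dz": -2.7, "wx": 0.57, "wy": -4.6, "wz": 2.6, "hand": 15},
    {"dx": -1.25, "dy": 5.43, "dz": -2.3, "wx": 0.57, "wy": -4.98, "wz": 2.62, "hand": 15},
    {"dx": -1.25, "dy": 5.43, "dz": -1.93, "wx": 0.57, "wy": -4.98, "wz": 2.62, "hand": 15},
    {"dx": -1.25, "dy": 5.43, "dz": -1.93, "wx": 0.57, "wy": -4.98, "wz": 2.62, "hand": 15},
    {"dx": -1.25, "dy": 5.43, "dz": -1.93, "wx": 0.57, "wy": -4.98, "wz": 2.62, "hand": 15},
    {"dx": -1.25, "dy": 5.43, "dz": -1.93, "wx": 0.57, "wy": -4.98, "wz": 2.62, "hand": 15},
  ],
)

```text
clock: 11.05
eef_pos: [0.5164, 0.1795, 0.1164]
tool_rot: [0.078, 0.973, -0.016, 0.215]
ft_force: [-0.7, -0.2, -2.4]
grip_width: 0.0233
grasp_force: 59.5
```

```bash
cat > step.py <<'E'
import sys,io,contextlib
with contextlib.redirect_stdout(io.StringIO()): from plan import *
o=bot.get_obs(); P,r=plate_now(o)
print('plate rel stud mm',P.round(2),'rot deg',r.round(2),'F face',(A.T@o['ft_force']).round(1),'grip',round(o['grip_width'],4),'t',o['clock'])
dx,dz,dy=[float(x)/1e3 for x in sys.argv[1:4]]; p,rr=tool_target(dx,dz,dy); move(p,rr,o)
E
python3 step.py -12 22 0
```

```text
plate rel stud mm [-1.247e+01  1.000e-02  5.962e+01] rot deg [ 0.07  0.09 -0.11] F face [-1.6 -0.3 -1.9] grip 0.0233 t 11.05
d [-0.01  -0.001  0.753] w [ 0.014 -0.018 -0.022]
```

Call:
drive_tool(
  rows=[
    {"dx": -0.01, "dy": 0, "dz": 0.3, "wx": 0, "wy": 0, "wz": 0, "hand": 15},
    {"dx": -0.01, "dy": 0, "dz": 0.6, "wx": 0, "wy": 0, "wz": 0, "hand": 15},
    {"dx": -0.01, "dy": 0, "dz": 0.8, "wx": 0, "wy": 0, "wz": 0, "hand": 15},
    {"dx": -0.01, "dy": 0, "dz": 0.87, "wx": 0, "wy": 0, "wz": 0, "hand": 15},
    {"dx": -0.01, "dy": 0, "dz": 0.87, "wx": 0, "wy": 0, "wz": 0, "hand": 15},
    {"dx": -0.01, "dy": 0, "dz": 0.87, "wx": 0, "wy": 0, "wz": 0, "hand": 15},
  ],
)

```text
clock: 11.65
eef_pos: [0.5342, 0.1766, 0.0763]
tool_rot: [0.078, 0.974, -0.017, 0.214]
ft_force: [-0.6, -0.1, -1.6]
grip_width: 0.0229
grasp_force: 59.6
```

```bash
python3 step.py -12 8 0; python3 - <<'E'
from h import *
a=bot.camera('scene'); b=bot.camera('wrist'); 
p=cv2.resize(a[200:300,290:420],(520,400),interpolation=cv2.INTER_CUBIC)
save('w8.png',np.hstack([p,cv2.resize(b[140:400,200:440],(280,303))[:400] if 0 else cv2.copyMakeBorder(cv2.resize(b[160:400,200:440],(280,280)),0,120,0,0,0)]))
E
```

```text
plate rel stud mm [-13.14  -0.07  15.6 ] rot deg [ 0.04  0.16 -0.06] F face [-1.2 -0.2 -1.2] grip 0.0229 t 11.65
d [-0.022  0.001  0.153] w [ 0.007 -0.031 -0.013]
```

View pics/w8.png

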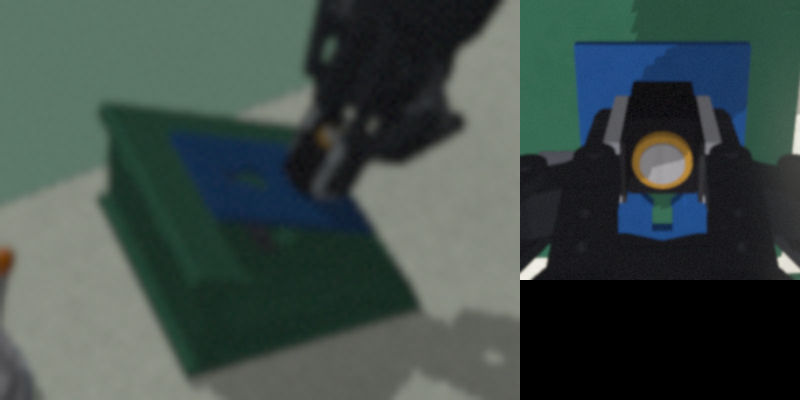

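Call:
drive_tool(
  rows=[
    {"dx": -0.022, "dy": 0, "dz": 0.03, "wx": 0, "wy": -0.03, "wz": 0, "hand": 15},
    {"dx": -0.022, "dy": 0, "dz": 0.05, "wx": 0, "wy": -0.03, "wz": 0, "hand": 15},
    {"dx": -0.022, "dy": 0, "dz": 0.07, "wx": 0, "wy": -0.03, "wz": 0, "hand": 15},
    {"dx": -0.022, "dy": 0, "dz": 0.09, "wx": 0, "wy": -0.03, "wz": 0, "hand": 15},
    {"dx": -0.022, "dy": 0, "dz": 0.09, "wx": 0, "wy": -0.03, "wz": 0, "hand": 15},
    {"dx": -0.022, "dy": 0, "dz": 0.09, "wx": 0, "wy": -0.03, "wz": 0, "hand": 15},
  ],
)

```text
clock: 12.35
eef_pos: [0.5367, 0.1761, 0.0719]
tool_rot: [0.078, 0.973, -0.017, 0.215]
ft_force: [0.9, 0.3, -3.2]
grip_width: 0.023
grasp_force: 59.6
```

```bash
python3 step.py -12 8 0
```

```text
plate rel stud mm [-12.64  -0.14  10.67] rot deg [ 0.02  0.05 -0.04] F face [-0.6  0.5 -3.3] grip 0.023 t 12.35
d [-0.013  0.003  0.054] w [ 0.004 -0.011 -0.007]
```

Call:
drive_tool(
  rows=[
    {"dx": -0.01, "dy": 0, "dz": 0.02, "wx": 0, "wy": 0, "wz": 0, "hand": 15},
    {"dx": -0.01, "dy": 0, "dz": 0.03, "wx": 0, "wy": 0, "wz": 0, "hand": 15},
    {"dx": -0.01, "dy": 0, "dz": 0.04, "wx": 0, "wy": 0, "wz": 0, "hand": 15},
    {"dx": -0.01, "dy": 0, "dz": 0.05, "wx": 0, "wy": 0, "wz": 0, "hand": 15},
    {"dx": -0.01, "dy": 0, "dz": 0.05, "wx": 0, "wy": 0, "wz": 0, "hand": 15},
  ],
)

```text
clock: 12.85
eef_pos: [0.5381, 0.1758, 0.0699]
tool_rot: [0.078, 0.973, -0.017, 0.215]
ft_force: [-0.7, -0.5, -1.9]
grip_width: 0.023
grasp_force: 59.6
```

```bash
python3 step.py -12 5 0
```

```text
plate rel stud mm [-12.15  -0.19   8.15] rot deg [ 0.01  0.05 -0.04] F face [-1.4 -0.6 -1.5] grip 0.023 t 12.85
d [-0.003  0.004  0.063] w [ 0.003 -0.01  -0.007]
```

Call:
drive_tool(
  rows=[
    {"dx": 0, "dy": 0, "dz": 0.02, "wx": 0, "wy": 0, "wz": 0, "hand": 15},
    {"dx": 0, "dy": 0, "dz": 0.04, "wx": 0, "wy": 0, "wz": 0, "hand": 15},
    {"dx": 0, "dy": 0, "dz": 0.06, "wx": 0, "wy": 0, "wz": 0, "hand": 15},
    {"dx": 0, "dy": 0, "dz": 0.08, "wx": 0, "wy": 0, "wz": 0, "hand": 15},
    {"dx": 0, "dy": 0, "dz": 0.08, "wx": 0, "wy": 0, "wz": 0, "hand": 15},
  ],
)

```text
clock: 13.35
eef_pos: [0.5398, 0.1755, 0.0662]
tool_rot: [0.078, 0.973, -0.017, 0.215]
ft_force: [-0.9, -0.3, -1.7]
grip_width: 0.0228
grasp_force: 59.6
```

```bash
python3 step.py -12 1.5 0
```

```text
plate rel stud mm [-12.21  -0.19   4.07] rot deg [ 0.01  0.06 -0.03] F face [-1.5 -0.4 -1.2] grip 0.0228 t 13.35
d [-0.004  0.004  0.052] w [ 0.003 -0.012 -0.007]
```

Head is through; now seat gently in sub-millimetre steps.

Call:
drive_tool(
  rows=[
    {"dx": 0, "dy": 0, "dz": 0.015, "wx": 0, "wy": 0, "wz": 0, "hand": 15},
    {"dx": 0, "dy": 0, "dz": 0.03, "wx": 0, "wy": 0, "wz": 0, "hand": 15},
    {"dx": 0, "dy": 0, "dz": 0.04, "wx": 0, "wy": 0, "wz": 0, "hand": 15},
    {"dx": 0, "dy": 0, "dz": 0.04, "wx": 0, "wy": 0, "wz": 0, "hand": 15},
  ],
)

```text
clock: 13.75
eef_pos: [0.5406, 0.1754, 0.0644]
tool_rot: [0.078, 0.973, -0.017, 0.215]
ft_force: [-0.3, 1.2, -2.2]
grip_width: 0.0236
grasp_force: 59.6
```

```bash
python3 step.py -12 0 0
```

```text
plate rel stud mm [-12.15  -0.16   2.16] rot deg [ 0.02  0.05 -0.04] F face [-1.3  1.2 -1.8] grip 0.0236 t 13.75
d [-0.003  0.003  0.044] w [ 0.003 -0.01  -0.008]
```

Call:
drive_tool(
  rows=[
    {"dx": 0, "dy": 0, "dz": 0.01, "wx": 0, "wy": 0, "wz": 0, "hand": 15},
    {"dx": 0, "dy": 0, "dz": 0.02, "wx": 0, "wy": 0, "wz": 0, "hand": 15},
    {"dx": 0, "dy": 0, "dz": 0.025, "wx": 0, "wy": 0, "wz": 0, "hand": 15},
    {"dx": 0, "dy": 0, "dz": 0.025, "wx": 0, "wy": 0, "wz": 0, "hand": 15},
  ],
)

```text
clock: 14.15
eef_pos: [0.5411, 0.1754, 0.0633]
tool_rot: [0.077, 0.973, -0.017, 0.215]
ft_force: [-0.3, 0.5, -2.4]
grip_width: 0.0231
grasp_force: 59.6
```

```bash
python3 step.py -12 0 0
```

```text
plate rel stud mm [-12.19  -0.16   0.93] rot deg [ 0.02  0.05 -0.03] F face [-1.3  0.4 -2. ] grip 0.0231 t 14.15
d [-0.004  0.003  0.019] w [ 0.003 -0.011 -0.007]
```

Call:
drive_tool(
  rows=[
    {"dx": 0, "dy": 0, "dz": 0.01, "wx": 0, "wy": 0, "wz": 0, "hand": 15},
    {"dx": 0, "dy": 0, "dz": 0.015, "wx": 0, "wy": 0, "wz": 0, "hand": 15},
    {"dx": 0, "dy": 0, "dz": 0.015, "wx": 0, "wy": 0, "wz": 0, "hand": 15},
  ],
)

```text
clock: 14.45
eef_pos: [0.5415, 0.1753, 0.0627]
tool_rot: [0.078, 0.973, -0.017, 0.215]
ft_force: [-0.3, -1.0, -2.6]
grip_width: 0.0232
grasp_force: 59.6
```

```bash
python3 step.py -12 0 0
```

```text
plate rel stud mm [-12.1   -0.15   0.24] rot deg [ 0.02  0.05 -0.04] F face [-1.2 -1.  -2.3] grip 0.0232 t 14.45
d [-0.002  0.003  0.005] w [ 0.004 -0.009 -0.007]
```

Call:
drive_tool(
  rows=[
    {"dx": 0, "dy": 0, "dz": 0.005, "wx": 0, "wy": 0, "wz": 0, "hand": 15},
    {"dx": 0, "dy": 0, "dz": 0.01, "wx": 0, "wy": 0, "wz": 0, "hand": 15},
    {"dx": 0, "dy": 0, "dz": 0.015, "wx": 0, "wy": 0, "wz": 0, "hand": 15},
    {"dx": 0, "dy": 0, "dz": 0.015, "wx": 0, "wy": 0, "wz": 0, "hand": 15},
  ],
)

```text
clock: 14.85
eef_pos: [0.5415, 0.1753, 0.0626]
tool_rot: [0.077, 0.973, -0.017, 0.215]
ft_force: [-5.4, -0.7, 4.9]
grip_width: 0.023
grasp_force: 61.0
```

```bash
python3 step.py -12 -1 0
```

```text
plate rel stud mm [-12.08  -0.13   0.16] rot deg [ 0.03  0.03 -0.03] F face [-2.7 -1.5  6.6] grip 0.023 t 14.85
d [-0.001  0.003  0.023] w [ 0.006 -0.006 -0.005]
```

Call:
drive_tool(
  rows=[
    {"dx": 0.03, "dy": 0, "dz": 0, "wx": 0, "wy": 0, "wz": 0, "hand": 15},
    {"dx": 0.07, "dy": 0, "dz": 0, "wx": 0, "wy": 0, "wz": 0, "hand": 15},
    {"dx": 0.11, "dy": 0, "dz": 0, "wx": 0, "wy": 0, "wz": 0, "hand": 15},
    {"dx": 0.15, "dy": 0, "dz": 0, "wx": 0, "wy": 0, "wz": 0, "hand": 15},
    {"dx": 0.18, "dy": 0, "dz": 0, "wx": 0, "wy": 0, "wz": 0, "hand": 15},
    {"dx": 0.2, "dy": 0, "dz": 0, "wx": 0, "wy": 0, "wz": 0, "hand": 15},
    {"dx": 0.2, "dy": 0, "dz": 0, "wx": 0, "wy": 0, "wz": 0, "hand": 15},
  ],
)

```text
clock: 15.55
eef_pos: [0.5345, 0.1776, 0.0592]
tool_rot: [0.078, 0.973, -0.016, 0.217]
ft_force: [1.6, 1.0, 5.0]
grip_width: 0.0227
grasp_force: 60.5
```

```bash
python3 step.py -32 0 0
```

```text
plate rel stud mm [-20.05   1.06   0.24] rot deg [ 0.14 -0.16 -0.08] F face [3.4 1.2 4. ] grip 0.0227 t 15.55
d [ 0.238 -0.021  0.003] w [ 0.028  0.032 -0.016]
```

Call:
drive_tool(
  rows=[
    {"dx": 0.03, "dy": -0.01, "dz": 0, "wx": 0, "wy": 0, "wz": 0, "hand": 15},
    {"dx": 0.07, "dy": -0.02, "dz": 0, "wx": 0, "wy": 0, "wz": 0, "hand": 15},
    {"dx": 0.11, "dy": -0.02, "dz": 0, "wx": 0, "wy": 0, "wz": 0, "hand": 15},
    {"dx": 0.14, "dy": -0.02, "dz": 0, "wx": 0, "wy": 0, "wz": 0, "hand": 15},
    {"dx": 0.16, "dy": -0.02, "dz": 0, "wx": 0, "wy": 0, "wz": 0, "hand": 15},
    {"dx": 0.17, "dy": -0.02, "dz": 0, "wx": 0, "wy": 0, "wz": 0, "hand": 15},
    {"dx": 0.17, "dy": -0.02, "dz": 0, "wx": 0, "wy": 0, "wz": 0, "hand": 15},
  ],
)

```text
clock: 16.25
eef_pos: [0.5269, 0.178, 0.0557]
tool_rot: [0.078, 0.973, -0.016, 0.217]
ft_force: [1.1, 0.7, 4.9]
grip_width: 0.0232
grasp_force: 60.5
```

```bash
python3 step.py -32 0 0
```

```text
plate rel stud mm [-28.4    0.19   0.28] rot deg [ 0.15 -0.18 -0.09] F face [3.  0.9 4.1] grip 0.0232 t 16.25
d [ 0.071 -0.004  0.004] w [ 0.03   0.035 -0.018]
```

Call:
drive_tool(
  rows=[
    {"dx": 0.02, "dy": 0, "dz": 0, "wx": 0, "wy": 0, "wz": 0, "hand": 15},
    {"dx": 0.035, "dy": 0, "dz": 0, "wx": 0, "wy": 0, "wz": 0, "hand": 15},
    {"dx": 0.05, "dy": 0, "dz": 0, "wx": 0, "wy": 0, "wz": 0, "hand": 15},
    {"dx": 0.055, "dy": 0, "dz": 0, "wx": 0, "wy": 0, "wz": 0, "hand": 15},
    {"dx": 0.055, "dy": 0, "dz": 0, "wx": 0, "wy": 0, "wz": 0, "hand": 15},
  ],
)

```text
clock: 16.75
eef_pos: [0.5245, 0.1783, 0.0546]
tool_rot: [0.078, 0.973, -0.016, 0.217]
ft_force: [1.1, -0.5, 5.6]
grip_width: 0.0233
grasp_force: 60.4
```

```bash
python3 step.py -32 0 0
```

```text
plate rel stud mm [-31.14   0.18   0.27] rot deg [ 0.15 -0.18 -0.09] F face [ 3.4 -0.3  4.6] grip 0.0233 t 16.75
d [ 0.016 -0.003  0.004] w [ 0.03   0.035 -0.018]
```

Feel for the end of the slot in 0.5 mm steps.

Call:
drive_tool(
  rows=[
    {"dx": 0.01, "dy": 0, "dz": 0, "wx": 0, "wy": 0, "wz": 0, "hand": 15},
    {"dx": 0.02, "dy": 0, "dz": 0, "wx": 0, "wy": 0, "wz": 0, "hand": 15},
    {"dx": 0.02, "dy": 0, "dz": 0, "wx": 0, "wy": 0, "wz": 0, "hand": 15},
    {"dx": 0.02, "dy": 0, "dz": 0, "wx": 0, "wy": 0, "wz": 0, "hand": 15},
  ],
)

```text
clock: 17.15
eef_pos: [0.5236, 0.1785, 0.0542]
tool_rot: [0.078, 0.973, -0.016, 0.217]
ft_force: [1.1, -0.2, 5.9]
grip_width: 0.0231
grasp_force: 60.4
```

```bash
python3 step.py -32 0 0
```

```text
plate rel stud mm [-32.06   0.18   0.28] rot deg [ 0.15 -0.18 -0.09] F face [ 3.5 -0.1  4.9] grip 0.0231 t 17.15
d [-0.003 -0.003  0.004] w [ 0.03   0.036 -0.018]
```

Call:
drive_tool(
  rows=[
    {"dx": 0.01, "dy": 0, "dz": 0, "wx": 0, "wy": 0, "wz": 0, "hand": 15},
    {"dx": 0.015, "dy": 0, "dz": 0, "wx": 0, "wy": 0, "wz": 0, "hand": 15},
    {"dx": 0.02, "dy": 0, "dz": 0, "wx": 0, "wy": 0, "wz": 0, "hand": 15},
    {"dx": 0.02, "dy": 0, "dz": 0, "wx": 0, "wy": 0, "wz": 0, "hand": 15},
  ],
)

```text
clock: 17.55
eef_pos: [0.5233, 0.1785, 0.0541]
tool_rot: [0.078, 0.973, -0.016, 0.218]
ft_force: [2.0, -1.2, 4.9]
grip_width: 0.0231
grasp_force: 60.3
```

```bash
python3 step.py -32 0 0
```

```text
plate rel stud mm [-32.43   0.19   0.35] rot deg [ 0.14 -0.24 -0.12] F face [ 4.  -0.9  3.5] grip 0.0231 t 17.55
d [-0.01  -0.004  0.005] w [ 0.029  0.049 -0.023]
```

Call:
drive_tool(
  rows=[
    {"dx": 0.01, "dy": 0, "dz": 0, "wx": 0, "wy": 0, "wz": 0, "hand": 15},
    {"dx": 0.02, "dy": 0, "dz": 0, "wx": 0, "wy": 0, "wz": 0, "hand": 15},
    {"dx": 0.02, "dy": 0, "dz": 0, "wx": 0, "wy": 0, "wz": 0, "hand": 15},
  ],
)

```text
clock: 17.85
eef_pos: [0.523, 0.1786, 0.054]
tool_rot: [0.078, 0.973, -0.016, 0.218]
ft_force: [5.0, -1.5, 5.0]
grip_width: 0.023
grasp_force: 60.1
```

```bash
python3 step.py -32 0 0
```

```text
plate rel stud mm [-32.67   0.16   0.39] rot deg [ 0.13 -0.32 -0.15] F face [ 6.8 -0.7  2.4] grip 0.023 t 17.85
d [-0.016 -0.003  0.005] w [ 0.027  0.063 -0.03 ]
```

Call:
drive_tool(
  rows=[
    {"dx": -0.01, "dy": 0, "dz": 0, "wx": 0, "wy": 0, "wz": 0, "hand": 18},
    {"dx": -0.01, "dy": 0, "dz": 0, "wx": 0, "wy": 0, "wz": 0, "hand": 35},
    {"dx": -0.01, "dy": 0, "dz": 0, "wx": 0, "wy": 0, "wz": 0, "hand": 50},
    {"dx": -0.01, "dy": 0, "dz": 0, "wx": 0, "wy": 0, "wz": 0, "hand": 60},
    {"dx": -0.01, "dy": 0, "dz": 0, "wx": 0, "wy": 0, "wz": 0, "hand": 60},
    {"dx": -0.01, "dy": 0, "dz": 0, "wx": 0, "wy": 0, "wz": 0, "hand": 60},
    {"dx": -0.01, "dy": 0, "dz": -0.3, "wx": 0, "wy": 0, "wz": 0, "hand": 60},
    {"dx": -0.01, "dy": 0, "dz": -0.8, "wx": 0, "wy": 0, "wz": 0, "hand": 60},
    {"dx": -0.01, "dy": 0, "dz": -1.6, "wx": 0, "wy": 0, "wz": 0, "hand": 60},
    {"dx": -0.3, "dy": 0, "dz": -1.8, "wx": 0, "wy": 0, "wz": 0, "hand": 80},
    {"dx": -0.8, "dy": 0, "dz": -1.8, "wx": 0, "wy": 0, "wz": 0, "hand": 80},
    {"dx": -0.8, "dy": 0, "dz": -1.8, "wx": 0, "wy": 0, "wz": 0, "hand": 80},
    {"dx": -0.8, "dy": 0, "dz": -1.8, "wx": 0, "wy": 0, "wz": 0, "hand": 80},
  ],
)

```text
clock: 19.15
eef_pos: [0.5178, 0.1777, 0.1498]
tool_rot: [0.078, 0.973, -0.017, 0.215]
ft_force: [-0.3, 0.1, -0.5]
grip_width: 0.0803
grasp_force: 0.0
```

```bash
python3 - <<'E'
import io,contextlib
with contextlib.redirect_stdout(io.StringIO()): from plan import *
print(bot.get_obs()['eef_pos'],bot.get_obs()['ft_force'])
C=cam('wrist'); a=bot.camera('wrist'); save('w9.png',a)
hsv=cv2.cvtColor(a,cv2.COLOR_RGB2HSV); m=cv2.inRange(hsv,(105,120,30),(130,255,255)); m=cv2.morphologyEx(m,cv2.MORPH_OPEN,np.ones((3,3)))
c=max(cv2.findContours(m,0,1)[0],key=cv2.contourArea); P=[]
for p in c[:,0]:
    o,d=ray(C,*p); n=A[:,2]; k=(.005-(o-t)@n)/(d@n); P.append((A.T@(o+k*d-t))[:2]*1e3)
print('plate in face rel stud', cv2.minAreaRect(np.array(P,np.float32)), 'stud',st*1e3)
E
```

```text
[0.51780478 0.17770758 0.14983172] [-0.30810025  0.08118905 -0.45636525]
plate in face rel stud ((-32.631473541259766, 11.203351974487305), (70.32887268066406, 109.81490325927734), 89.61918640136719) stud [-0.72629476 10.99270387 12.        ]
```

View pics/w9.png

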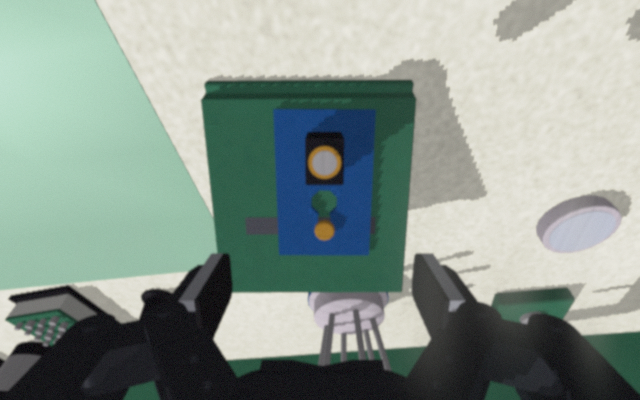

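The plate lies square on the face. The stud head (324,231) is at the end of the slot, clear of the wide end (324,201). The plate measures 31.9 mm below the stud, against 32 mm when home.

```bash
python3 -c "
from workcell import bot
print(bot.job_done())"
```

```text
the job is handed in; nothing more can be done
None
```

The plate is hung on the stud, flush, square and slid fully home, and the gripper let go and backed clear; I handed the job in at about 19 s, but it returned no verdict.

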